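Put the tiered stoneware jar together on the banding wheel

TASK

Put the tiered jar together in the middle of the metal banding wheel so that its fit can be checked: first the blue base jar, then the red-brown tier on it, then the cream tier, and last the green lid, each seated fully home in the one below. Set each piece down gently, without dropping it. Leave the yellow cup and the black vase where they are.

Things in the scene. Friction and masses are not known exactly. Their poses are not given: they have to be found in the camera images.
- base_mid (a point): the base of the jar: a plain round stoneware pot, dark blue outside, straight-sided, flat-bottomed (no foot), standing upright and open at the top; 58 mm across, 50 mm high, wall 4.5 mm, mouth 49 mm across. About 200 g. The point lies on its axis, half-way up (25 mm above its underside); z up.
- middle_mid (a point): round stoneware tier, red-brown, 58 mm across, 47 mm high, upright, open at the top. Lowest 7 mm: a tapered bare foot (34 mm across at the bottom, 42 mm at its top) that drops into the mouth below; above it a straight cup 40 mm high, wall 4.5 mm, mouth 49 mm. Seated, its shoulder (7 mm above its underside) rests on the rim below. 150 g. Point: on its axis, half-way up (23.5 mm above its underside); z up.
- upper_mid (a point): round stoneware tier, cream, 58 mm across, 47 mm high, upright, open at the top. Lowest 7 mm: a tapered bare foot (34 mm across at the bottom, 42 mm at its top) that drops into the mouth below; above it a straight cup 40 mm high, wall 4.5 mm, mouth 49 mm. Seated, its shoulder (7 mm above its underside) rests on the rim below. 150 g. Point: on its axis, half-way up (23.5 mm above its underside); z up.
- lid_mid (a point): the lid, celadon green, right way up: a tapered bare foot below (7 mm high, 34 to 42 mm across) as on the tiers, a disc 58 mm across and 7 mm thick that rests on the rim below, and a solid round knob, 20 mm across at its root, 24 mm near its top, from 14 to 42 mm above the underside: grip it there. 120 g. Point: on its axis, half-way up (21 mm above its underside); z up.
- wheel_top (a point): the banding wheel: a low fixed turntable (it does not turn) with a bare dark grey metal disc 140 mm across with two black rings. The point lies at the centre of the disc's upper face, 40 mm above the table; z up.
- plaster_bat: a round white plaster bat, 140 mm across, 40 mm high, fixed; not needed. Origin at the centre of its underside.
- wood_bat: a square plywood stand, 125 mm on a side, 40 mm high, fixed, with the black vase on it; not needed. Origin at the centre of its underside.
- cup_mid (a point): a yellow cup, about 60 mm across at the rim, 60 mm high, standing among the jar's pieces but not part of it: leave it. The point lies on its axis, half-way up (30 mm above its underside).
- vase: a small black bud vase, 56 mm across, 60 mm high, standing on the plywood stand: leave it. Origin at the centre of its underside.
There are look-alikes about, which are no part of the job. Of the things that look like the part that bears middle_mid, the middle-sized one is meant.

How it is judged:
By the outcome, as a careful person would: the job done as asked, in the order asked, and still so for the second after the job is handed in, with the robot touching nothing.
It also fails if it takes over 106 s, if anything falls off the work surface, if the arm or the gripper's body presses on something with over 40 N, if the wrist force passes 120 N, or if a joint passes its speed limit or range.

ROBOT

A 6-joint arm with a two-finger parallel gripper is mounted at the origin on the work surface. World frame = base frame: x ahead of the robot, y to its left, z up, the work surface at z = 0. Lengths are in mm, angles in rad, forces in N, time in s.
With the tool pointing down it reaches from about 275 to 750 mm from the base axis. Payload 10.2 kg.
Tool frame: the origin (TCP) lies midway between the tips of the shut fingers; the grasp point (between the pads) lies grasp_offset behind it (grasp_offset is the distance from the TCP to the grasp point, in mm); x points along the fingers, z is the direction in which the jaws open and shut, and the axes are right-handed (so a half turn about x gives the same grasp; the last joint's range is limited). The gripper opens to 85 mm and grips with 20 to 120 N. Pads are 22 mm wide; open, the fingers measure 114 mm over their backs; the gripper's body (76 mm by 85 mm) begins 54 mm behind the grasp point. The pads swing forward as they close: fully open they stand 13 mm farther back than shut.
Start: joints at [-1.324, 0.313, 1.498, -0, 1.331, -0.223], TCP at [237.661, -468.133, 231.294] pointing down, gripper open.
Joint ranges: [-2.94, 2.94], [-0.97, 2.17], [0.19, 2.56], [-1.23, 4.37], [0.02, 3.11], [-2.88, 2.88]. Speed limits (rad/s): [2.39, 2.39, 3.01, 3.14, 3.14, 3.14].

INTERFACE

Orientations are given as a unit quaternion [w, x, y, z].
In Python, from rig import sense, capture, calibration, finish_job, grasp_offset gives the robot as it stands.
- The arm moves only by the shell command python3 -m jog 'ROWS' [FORCE]. ROWS is JSON, a list of rows, each an object with "linear": the shift along the tool's x, y, z scaled (see below), a list of three; "rotation": the turn, a rotation vector about the tool's x, y, z scaled (see below), a list of three; "grip": the finger opening in mm, from 0 to 85.4. A call has 1 to 20 rows; each row is the pose to reach, as a shift and turn from the pose measured when the call began, along the tool's axes at that moment; what a row does not reach only later rows make up. The controller multiplies each number of a shift by 0.3 m and each number of a turn by 0.5 rad. A row lasts 1/12 s, in which the tool goes at most 41.7 mm and 7.16 degrees, less where a joint would pass 70% of its speed; a pose out of reach is approached as far as the arm can. A call with a number of a shift or a turn outside -1 to 1 is refused whole. A call with a gripper value outside its range is refused whole. The fingers move at their own pace and stop on an object; FORCE is the grip in N (left out, the last holds). Time passes only in rows, so rows that repeat a pose let the fingers close. It gives the time, the measured TCP pose, the force and the opening at its end, in the units of the state.
- sense(): the state, without advancing time (a new reading comes with each control period).
- capture(name): name is "scene" or "side" or "wrist"; returns (picture, depth): 420x560x3 uint8, red, green, blue; 420x560 float32, mm along the optical axis (not along the pixel's ray), 0 where there is no reading.
- calibration(name): a dict with "intrinsics" (3x3 intrinsics, pixels), "world_from_camera" (4x4, takes a point from camera to world coordinates). Camera axes: x right, y up, looking along -z (the intrinsics and any distortion apply to the point x, -y, -z); pixel columns grow to the right and rows downward; lengths in mm; the calibration is good to about 2 mm. A picture is of the moment at which its call begins: read the wrist's pose just before it. calibration takes no time and is no camera call; for the wrist camera it gives the pose at the moment of the call.
- finish_job(): hands the job in, once; it reports no verdict.
The state is a dict: "time_s": time; "joints": joint angles; "dq": joint speeds; "tau": joint torques, N m; "eef_pos": TCP position; "ee_rot": TCP orientation; "force": force on the tool from outside, world axes, zero at the start; "wrist_torque": the same for the moment, N m; "grip_width": opening from 0.0 (shut) to 1.0 (fully open).
Only numpy, scipy, OpenCV 4.12 (cv2) and the standard library are available. Lean on these libraries where they do the work, as an engineer would, in place of code of your own. Each camera call takes 0.05 s, during which the arm holds its last target.

## Working session

There is one attempt and no reset: what is moved stays moved. The work goes in short steps, Python scripts to look and compute and a shell command to move; the robot and the scene stay as the last step left them, time stands still between calls to the robot, and variables do not carry over. Pictures are saved under pics/ and viewed, and the job is handed in when it is done.

```bash
ls; mkdir -p pics; python3 - <<'E'
from rig import sense, capture, calibration, grasp_offset
import cv2,numpy as np
print(grasp_offset, sense())
for n in ("scene","side","wrist"):
    c=calibration(n); print(n,{k:np.round(v,3).tolist() if not isinstance(v,str) else v for k,v in c.items()})
    p,d=capture(n); cv2.imwrite(f"pics/{n}0.png",p[:,:,::-1]); np.savez(f"{n}0.npz",p=p,d=d)
    print(n,(d>0).mean())
E
```

```text
pics
18.700000000000003 {'time_s': 0.0, 'joints': array([-1.32445433e+00,  3.13465747e-01,  1.49840461e+00, -1.29684181e-06,
        1.33097698e+00, -2.23382352e-01]), 'dq': array([-0.00017827, -0.00057546, -0.00055354, -0.0010192 ,  0.00137341,
        0.00171239]), 'tau': array([-8.59081010e-04, -4.12270832e+01, -2.59750378e+01, -2.49346367e-04,
        4.11034824e-03, -4.32145839e-06]), 'eef_pos': array([ 237.57372431, -467.90306791,  230.73923229]), 'ee_rot': array([ 0.60231006,  0.3702283 ,  0.60294519, -0.36960884]), 'force': array([-0.28856505,  0.56898387,  0.90816338]), 'wrist_torque': array([-0.03164323, -0.07545801,  0.0171582 ]), 'grip_width': 0.9988531384181275}
scene {'intrinsics': [[399.734, 0.0, 280.956], [0.0, 399.734, 212.058], [0.0, 0.0, 1.0]], 'world_from_camera': [[0.011, -0.817, 0.576, 1041.751], [1.0, 0.005, -0.012, -38.546], [0.007, 0.576, 0.817, 860.443], [0.0, 0.0, 0.0, 1.0]]}
scene 0.9958248299319727
side {'intrinsics': [[514.412, 0.0, 276.849], [0.0, 514.412, 210.521], [0.0, 0.0, 1.0]], 'world_from_camera': [[-0.889, 0.253, -0.383, 84.384], [-0.458, -0.521, 0.72, 718.777], [-0.018, 0.815, 0.579, 681.149], [0.0, 0.0, 0.0, 1.0]]}
side 0.9960204081632653
wrist {'intrinsics': [[316.137, 0.0, 282.092], [0.0, 316.137, 210.44], [0.0, 0.0, 1.0]], 'world_from_camera': [[0.453, 0.851, 0.268, 306.037], [-0.892, 0.432, 0.135, -433.849], [-0.001, -0.3, 0.954, 372.284], [0.0, 0.0, 0.0, 1.0]]}
wrist 0.9960119047619047
```

View pics/scene0.png

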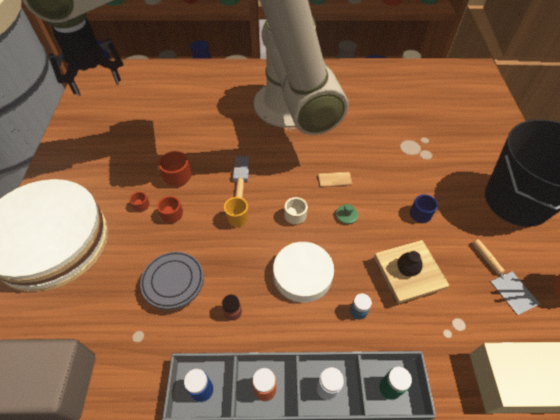

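View pics/side0.png

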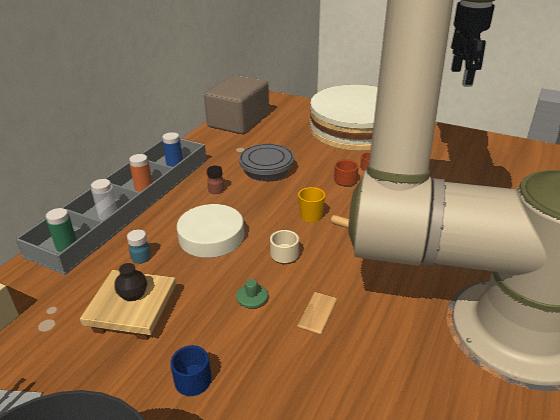

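View pics/wrist0.png

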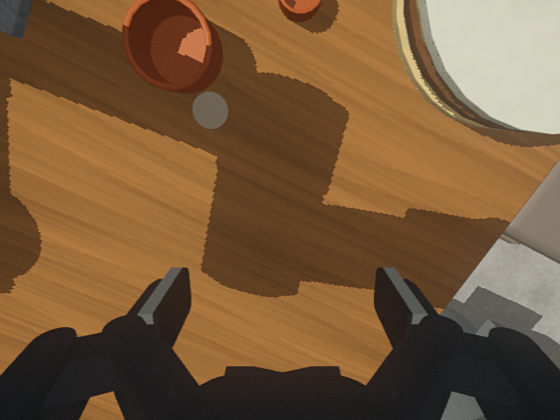

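Scene shows the red pots at (175,170), (170,210) and (140,201), cup at (236,212), cream tier at (296,211), lid at (347,213), blue base at (424,208), wheel at (172,281). Next I measure.

```bash
cat > h.py <<'E'
import numpy as np,cv2
from rig import sense,capture,calibration,grasp_offset
def cloud(d,c):
    K=c["intrinsics"];T=np.array(c["world_from_camera"]);K=np.array(K)
    v,u=np.mgrid[0:d.shape[0],0:d.shape[1]]
    P=np.stack([(u-K[0,2])/K[0,0]*d,-(v-K[1,2])/K[1,1]*d,-d],-1)
    return P@T[:3,:3].T+T[:3,3]
def proj(p,c):
    K=np.array(c["intrinsics"]);T=np.array(c["world_from_camera"])
    q=T[:3,:3].T@(np.array(p)-T[:3,3]); return K[0,0]*q[0]/-q[2]+K[0,2], K[1,1]*-q[1]/-q[2]+K[1,2]
def fitc(xy):
    A=np.c_[2*xy,np.ones(len(xy))];s=np.linalg.lstsq(A,(xy**2).sum(1),rcond=None)[0]
    return s[0],s[1],np.sqrt(s[2]+s[0]**2+s[1]**2)
E
python3 - <<'E'
from h import *
for n in("scene","side"):
    z=np.load(n+"0.npz");C=cloud(z["d"],calibration(n))
    pts={"scene":dict(redA=(175,170),redB=(170,210),redC=(140,201),cup=(236,212),cream=(296,211),lid=(347,213),blue=(424,208),wheel=(172,281),white=(303,271),vase=(410,262)),
         "side":dict(blue=(191,370),cream=(285,246),redB=(346,173),lid=(252,290),wheel=(267,161),cup=(312,205))}[n]
    for k,(u,v) in pts.items():
        p0=C[v,u]
        R=np.linalg.norm(C[...,:2]-p0[:2],axis=-1)
        m=(C[...,2]>6)&(R<(110 if k in("wheel","white") else 60))
        m=m.astype(np.uint8);nl,L=cv2.connectedComponents(m)
        l=L[v,u]
        if l==0: print(n,k,"none",p0);continue
        Q=C[L==l];top=np.percentile(Q[:,2],98)
        S=Q[Q[:,2]>top-4]
        mm=(L==l)&(C[...,2]>top-4)
        hull=cv2.convexHull(S[:,:2].astype(np.float32))[:,0]
        f=fitc(hull.astype(float)); (ec,er)=cv2.minEnclosingCircle(S[:,:2].astype(np.float32))
        print(n,k,len(Q),"top %.1f"%top,"fit",np.round(f,1),"enc",np.round(ec,1),round(er,1))
E
```

```text
scene redA 890 top 65.0 fit [ 314.8 -315.    39.2] enc [ 315.3 -315.2] 40.6
scene redB 534 top 47.3 fit [ 444.2 -311.7   28.6] enc [ 443.5 -311.1] 30.0
scene redC 289 top 35.7 fit [ 413.4 -397.7   21.7] enc [ 413.4 -397.2] 22.8
scene cup 576 top 60.2 fit [ 458.9 -140.9   29.4] enc [ 458.4 -140.1] 30.6
scene cream 516 top 47.5 fit [450.9   9.   28.5] enc [450.8   9.3] 29.6
scene lid 336 top 42.2 fit [450.  143.7  10.2] enc [450.1 144.1] 11.0
scene blue 540 top 50.7 fit [445.5 338.7  28.6] enc [445.2 338.7] 29.4
scene wheel 2886 top 42.3 fit [ 644.6 -275.2   69.3] enc [ 644.3 -275.1] 70.1
scene white 2892 top 41.9 fit [619.7  21.2  68.7] enc [619.8  21. ] 69.4
scene vase 1937 top 99.6 fit [623.8 258.8  13.5] enc [624.5 259.5] 14.9
side blue 1550 top 51.0 fit [442.8 338.1  28.9] enc [442.4 337.8] 29.7
side cream 838 top 47.9 fit [447.9   8.3  29.2] enc [446.9   8.2] 30.8
side redB 542 top 47.3 fit [ 440.8 -311.7   29. ] enc [ 440.6 -312.2] 30.2
side lid 656 top 42.7 fit [447.4 143.4  10.5] enc [448.8 144. ] 12.2
side wheel 1497 top 43.2 fit [ 640.8 -275.3   69.3] enc [ 641.4 -275.2] 71.2
side cup 759 top 60.8 fit [ 457.  -141.4   30.4] enc [ 457.7 -141.4] 32.1
```

```bash
cat >> h.py <<'E'
from scipy.spatial.transform import Rotation as Ro
def Rt(s=None):
    s=s or sense(); w,x,y,z=s["ee_rot"]; return Ro.from_quat([x,y,z,w])
def goto(*targets,jaw=None):
    "print rows for world TCP targets; jaw=yaw deg of tool z in the world for tool straight down"
    s=sense();R=Rt(s);p=np.array(s["eef_pos"])
    rv=np.zeros(3)
    if jaw is not None:
        a=np.radians(jaw);z=np.array([np.cos(a),np.sin(a),0]);x=np.array([0,0,-1.]);y=np.cross(z,x)
        rv=(R.inv()*Ro.from_matrix(np.c_[x,y,z])).as_rotvec()/0.5
    for t in targets: print("lin",np.round(R.inv().apply(np.array(t)-p)/300,3).tolist(),"rot",np.round(rv,3).tolist())
def st():
    s=sense();M=Rt(s).as_matrix()
    print("t %.2f"%s["time_s"],"pos",np.round(s["eef_pos"],1),"x",np.round(M[:,0],3),"jaw %.1f"%np.degrees(np.arctan2(M[1,2],M[0,2])),"F",np.round(s["force"],1),"w %.1f"%(s["grip_width"]*85.4),"q",np.round(s["joints"],2))
E
python3 -c "
from h import *
st();print(Rt().as_matrix().round(3))
goto((400,-250,231),jaw=-63.16)
goto((440,0,160),jaw=-90)"
```

```text
t 0.15 pos [ 237.6 -467.9  230.9] x [-0.     0.001 -1.   ] jaw -63.1 F [-0.1  0.2  0.3] w 85.8 q [-1.32  0.31  1.5   0.    1.33 -0.22]
[[-0.     0.892  0.453]
 [ 0.001  0.453 -0.892]
 [-1.     0.    -0.001]]
lin [0.0, 0.811, -0.403] rot [0.003, -0.002, -0.0]
lin [0.238, 1.308, -1.085] rot [0.94, -0.002, -0.0]
```

```bash
python3 -m jog '[{"linear":[0,0.12,-0.07],"rotation":[0.2,0,0],"grip":85},{"linear":[0,0.24,-0.14],"rotation":[0.4,0,0],"grip":85},{"linear":[0,0.36,-0.21],"rotation":[0.6,0,0],"grip":85},{"linear":[0,0.48,-0.28],"rotation":[0.8,0,0],"grip":85},{"linear":[0,0.6,-0.35],"rotation":[0.94,-0.002,0],"grip":85},{"linear":[0,0.72,-0.42],"rotation":[0.94,-0.002,0],"grip":85},{"linear":[0,0.84,-0.48],"rotation":[0.94,-0.002,0],"grip":85},{"linear":[0,0.96,-0.55],"rotation":[0.94,-0.002,0],"grip":85},{"linear":[0,0.96,-0.55],"rotation":[0.94,-0.002,0],"grip":85},{"linear":[0,0.96,-0.55],"rotation":[0.94,-0.002,0],"grip":85}]' 60
python3 -c "
from h import *
st();goto((370,100,200),(370,338,160),jaw=-90)"
```

```text
time_s: 0.98
eef_pos: [420.3, -188.8, 231.0]
ee_rot: [0.501, 0.499, 0.501, -0.499]
force: [-1.0, -0.5, -0.1]
grip_width: 0.995
t 0.98 pos [ 420.3 -188.8  231. ] x [-0.  0. -1.] jaw -89.8 F [-1.  -0.5 -0.1] w 85.0 q [-0.68  0.17  1.68 -0.    1.29  0.89]
lin [0.103, -0.164, -0.963] rot [0.008, -0.0, 0.001]
lin [0.237, -0.161, -1.757] rot [0.008, -0.0, 0.001]
```

```bash
python3 -m jog '[{"linear":[0,0,-0.13],"rotation":[0.008,0,0],"grip":85},{"linear":[0,0,-0.26],"rotation":[0.008,0,0],"grip":85},{"linear":[0,0,-0.39],"rotation":[0.008,0,0],"grip":85},{"linear":[0,0,-0.52],"rotation":[0.008,0,0],"grip":85},{"linear":[0,0,-0.65],"rotation":[0.008,0,0],"grip":85},{"linear":[0,0,-0.78],"rotation":[0.008,0,0],"grip":85},{"linear":[0,0,-0.91],"rotation":[0.008,0,0],"grip":85},{"linear":[0,0,-1],"rotation":[0.008,0,0],"grip":85}]' >/dev/null
python3 -m jog '[{"linear":[0,0,-0.13],"rotation":[0,0,0],"grip":85},{"linear":[0,0,-0.26],"rotation":[0,0,0],"grip":85},{"linear":[0.05,0,-0.39],"rotation":[0,0,0],"grip":85},{"linear":[0.1,0,-0.52],"rotation":[0,0,0],"grip":85},{"linear":[0.15,0,-0.65],"rotation":[0,0,0],"grip":85},{"linear":[0.15,0,-0.74],"rotation":[0,0,0],"grip":85},{"linear":[0.15,0,-0.74],"rotation":[0,0,0],"grip":85},{"linear":[0.15,0,-0.74],"rotation":[0,0,0],"grip":85}]'
cat >> h.py <<'E'
def look(u,v,name,rmax=60,band=4,show=True):
    c=calibration("wrist");p,d=capture("wrist");C=cloud(d,c)
    if show: cv2.imwrite(f"pics/{name}.png",p[:,:,::-1])
    np.savez(name+".npz",p=p,d=d,T=c["world_from_camera"],K=c["intrinsics"])
    return C,p
def top(C,xy,zmin,zmax,r=45):
    "circle fit of outline of points in z band near xy"
    m=(C[...,2]>zmin)&(C[...,2]<zmax)&(np.linalg.norm(C[...,:2]-np.array(xy),axis=-1)<r)
    S=C[m]
    if len(S)<10: print("few",len(S)); return
    h=cv2.convexHull(S[:,:2].astype(np.float32))[:,0].astype(float)
    print("n",len(S),"z",np.round(np.percentile(S[:,2],[2,50,98]),1),"fit",np.round(fitc(h),1),"enc",np.round(cv2.minEnclosingCircle(h.astype(np.float32))[0],1))
E
python3 -c "
from h import *
st();C,p=look(0,0,'w1');top(C,(444,338),45,56);st()"
```

```text
time_s: 2.32
eef_pos: [419.5, 334.2, 185.4]
ee_rot: [-0.5, -0.5, -0.5, 0.501]
force: [0.2, -0.1, 0.1]
grip_width: 0.999
t 2.32 pos [419.5 334.2 185.4] x [-0.001 -0.001 -1.   ] jaw -90.0 F [ 0.2 -0.1  0.1] w 85.4 q [ 0.45  0.38  1.53 -0.    1.23  2.03]
n 970 z [45.8 48.6 50.1] fit [443.1 337.9  28.6] enc [442.8 337.9]
t 2.37 pos [419.7 333.5 185.8] x [-0.001 -0.    -1.   ] jaw -90.1 F [-1.1 -1.2  0.7] w 85.1 q [ 0.45  0.38  1.53 -0.    1.23  2.03]
```

View pics/w1.png

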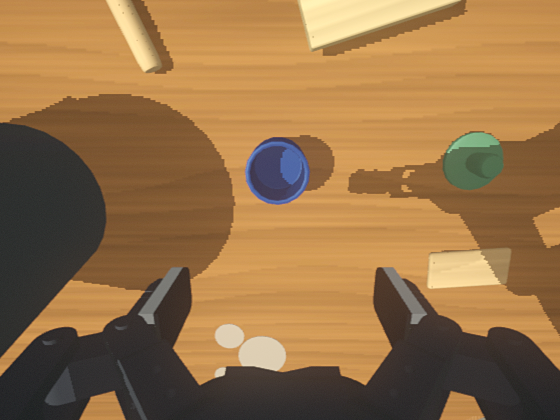

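```bash
python3 -c "
from h import *
z=np.load('scene0.npz');C=cloud(z['d'],calibration('scene'))
m=(C[...,2]>60)&(C[...,1]>380)&(C[...,0]<600)&(C[...,0]>300);print(C[m].min(0),C[m].max(0))
goto((443.6,338,60),(443.6,338,12),jaw=-90)"
```

```text
[300.01801212 494.98449438  60.01974452] [510.17361849 698.71689107 192.45586209]
lin [0.419, 0.08, -0.015] rot [-0.003, 0.001, 0.001]
lin [0.579, 0.08, -0.015] rot [-0.003, 0.001, 0.001]
```

```bash
python3 -m jog '[{"linear":[0.1,0.08,-0.015],"rotation":[0,0,0],"grip":85},{"linear":[0.22,0.08,-0.015],"rotation":[0,0,0],"grip":85},{"linear":[0.34,0.08,-0.015],"rotation":[0,0,0],"grip":85},{"linear":[0.42,0.08,-0.015],"rotation":[0,0,0],"grip":85},{"linear":[0.5,0.08,-0.015],"rotation":[0,0,0],"grip":85},{"linear":[0.56,0.08,-0.015],"rotation":[0,0,0],"grip":85},{"linear":[0.58,0.08,-0.015],"rotation":[0,0,0],"grip":85},{"linear":[0.58,0.08,-0.015],"rotation":[0,0,0],"grip":85},{"linear":[0.58,0.08,-0.015],"rotation":[0,0,0],"grip":85}]'
python3 -c "
from h import *
st()"
```

```text
time_s: 3.12
eef_pos: [444.5, 337.2, 12.8]
ee_rot: [0.499, 0.501, 0.499, -0.501]
force: [0.0, -0.3, 0.1]
grip_width: 0.996
t 3.12 pos [444.5 337.2  12.8] x [ 0.001  0.    -1.   ] jaw -90.2 F [ 0.  -0.3  0.1] w 85.1 q [ 0.44  0.65  1.62 -0.    0.88  2.01]
```

```bash
python3 -m jog '[{"linear":[0,0,0],"rotation":[0,0,0],"grip":66},{"linear":[0,0,0],"rotation":[0,0,0],"grip":62},{"linear":[0,0,0],"rotation":[0,0,0],"grip":59},{"linear":[0,0,0],"rotation":[0,0,0],"grip":57},{"linear":[0,0,0],"rotation":[0,0,0],"grip":50},{"linear":[0,0,0],"rotation":[0,0,0],"grip":50},{"linear":[0,0,0],"rotation":[0,0,0],"grip":50},{"linear":[0,0,0],"rotation":[0,0,0],"grip":50}]' 50
python3 -c "
from h import *
st();goto((444,338,72),(444,338,112))
C,p=look(0,0,'w2')"
```

```text
time_s: 3.78
eef_pos: [445.1, 337.6, 13.8]
ee_rot: [0.5, 0.501, 0.499, -0.5]
force: [-1.1, -0.4, 5.4]
grip_width: 0.659
t 3.78 pos [445.1 337.6  13.8] x [ 0.002  0.001 -1.   ] jaw -90.2 F [-1.1 -0.4  5.4] w 56.2 q [ 0.44  0.64  1.62 -0.    0.88  2.01]
lin [-0.194, -0.003, -0.002] rot [0.0, 0.0, 0.0]
lin [-0.327, -0.003, -0.002] rot [0.0, 0.0, 0.0]
```

View pics/w2.png

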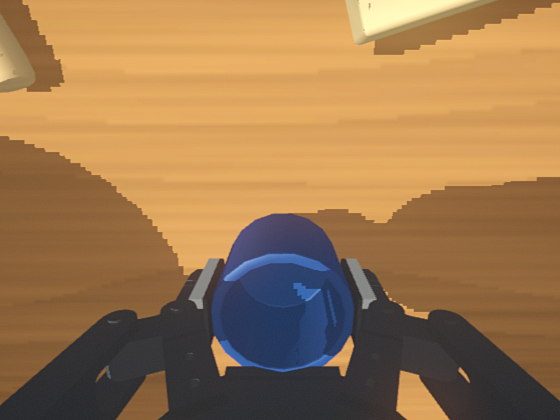

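```bash
python3 -m jog '[{"linear":[-0.02,0,0],"rotation":[0,0,0],"grip":50},{"linear":[-0.06,0,0],"rotation":[0,0,0],"grip":50},{"linear":[-0.12,0,0],"rotation":[0,0,0],"grip":50},{"linear":[-0.19,0,0],"rotation":[0,0,0],"grip":50},{"linear":[-0.27,0,0.02],"rotation":[0,0,0],"grip":50},{"linear":[-0.35,0,0.07],"rotation":[0,0,0],"grip":50},{"linear":[-0.42,0,0.14],"rotation":[0,0,0],"grip":50},{"linear":[-0.42,0,0.23],"rotation":[0,0,0],"grip":50},{"linear":[-0.42,0,0.33],"rotation":[0,0,0],"grip":50},{"linear":[-0.42,0,0.43],"rotation":[0,0,0],"grip":50},{"linear":[-0.42,0,0.53],"rotation":[0,0,0],"grip":50},{"linear":[-0.42,0,0.63],"rotation":[0,0,0],"grip":50},{"linear":[-0.42,0,0.73],"rotation":[0,0,0],"grip":50},{"linear":[-0.42,0,0.83],"rotation":[0,0,0],"grip":50},{"linear":[-0.42,0,0.93],"rotation":[0,0,0],"grip":50},{"linear":[-0.42,0,1],"rotation":[0,0,0],"grip":50}]'
python3 -m jog '[{"linear":[0,0.02,0.1],"rotation":[0,0,0],"grip":50},{"linear":[0,0.06,0.2],"rotation":[0,0,0],"grip":50},{"linear":[0,0.12,0.3],"rotation":[0,0,0],"grip":50},{"linear":[0,0.2,0.4],"rotation":[0,0,0],"grip":50},{"linear":[0,0.28,0.5],"rotation":[0,0,0],"grip":50},{"linear":[0,0.36,0.6],"rotation":[0,0,0],"grip":50},{"linear":[0,0.44,0.7],"rotation":[0,0,0],"grip":50},{"linear":[0,0.5,0.8],"rotation":[0,0,0],"grip":50},{"linear":[0,0.53,0.88],"rotation":[0,0,0],"grip":50},{"linear":[0,0.55,0.94],"rotation":[0,0,0],"grip":50},{"linear":[0,0.55,0.97],"rotation":[0,0,0],"grip":50},{"linear":[0,0.55,0.97],"rotation":[0,0,0],"grip":50}]'
python3 -c "
from h import *
st();C,p=look(0,0,'w3')
x,y,z=sense()['eef_pos']
print('rim');top(C,(x,y),z+25,z+50,40)
print('wheel');top(C,(643,-275),34,45,80)
"
```

```text
time_s: 5.17
eef_pos: [443.6, 35.4, 140.4]
ee_rot: [0.5, 0.502, 0.498, -0.5]
force: [0.2, 0.0, -2.7]
grip_width: 0.653
time_s: 6.17
eef_pos: [607.0, -257.6, 140.8]
ee_rot: [0.499, 0.502, 0.498, -0.501]
force: [0.5, 0.8, -2.7]
grip_width: 0.653
t 6.17 pos [ 607.  -257.6  140.8] x [ 0.002  0.    -1.   ] jaw -90.3 F [ 0.5  0.8 -2.7] w 55.8 q [-0.58  0.68  1.16  0.    1.29  1.  ]
rim
n 9333 z [166.4 175.2 189.4] fit [ 607.3 -256.1   33.6] enc [ 613.9 -256.2]
wheel
n 23248 z [37.9 39.4 40.9] fit [ 642.7 -277.    69.6] enc [ 642.6 -276.9]
```

View pics/w3.png

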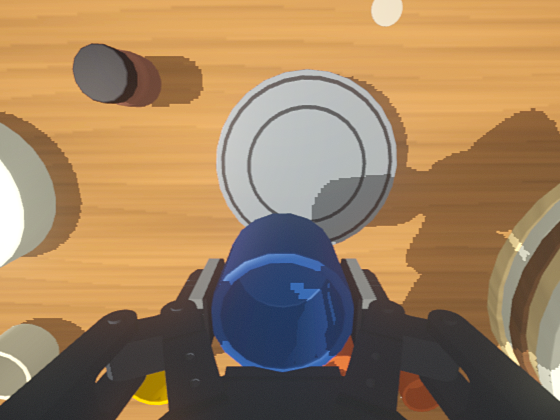

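```bash
python3 -c "
from h import *
q=np.load('w3.npz');C=cloud(q['d'],dict(intrinsics=q['K'],world_from_camera=q['T']));p=q['p'].astype(int)
m=(p[...,2]>p[...,0]+30)&(C[...,2]>120)&(np.linalg.norm(C[...,:2]-[607,-257],axis=-1)<40)
print(np.percentile(C[m][:,2],[1,50,90,98]))
t=np.percentile(C[m][:,2],98)
mm=m&(C[...,2]>t-3);h=cv2.convexHull(C[mm][:,:2].astype(np.float32))[:,0].astype(float)
print(mm.sum(),fitc(h),cv2.minEnclosingCircle(h.astype(np.float32)),h.min(0),h.max(0))
goto((642.7,-276,100),(642.7,-276,57),(642.7,-276,53),jaw=-90)"
```

```text
[130.71838805 159.44675511 175.68525629 176.45076626]
4137 (np.float64(605.6959710314106), np.float64(-258.1784302466204), np.float64(28.506397478267374)) ((605.4321899414062, -258.00299072265625), 29.253501892089844) [ 578.37329102 -286.33520508] [ 634.18731689 -230.15847778]
lin [0.137, 0.119, 0.066] rot [-0.009, -0.002, -0.005]
lin [0.28, 0.119, 0.066] rot [-0.009, -0.002, -0.005]
lin [0.293, 0.119, 0.066] rot [-0.009, -0.002, -0.005]
```

```bash
python3 -m jog '[{"linear":[0,0.05,0.03],"rotation":[-0.009,-0.002,-0.005],"grip":50},{"linear":[0.03,0.1,0.05],"rotation":[-0.009,-0.002,-0.005],"grip":50},{"linear":[0.09,0.124,0.064],"rotation":[-0.009,-0.002,-0.005],"grip":50},{"linear":[0.15,0.124,0.064],"rotation":[-0.009,-0.002,-0.005],"grip":50},{"linear":[0.2,0.124,0.064],"rotation":[-0.009,-0.002,-0.005],"grip":50},{"linear":[0.24,0.124,0.064],"rotation":[-0.009,-0.002,-0.005],"grip":50},{"linear":[0.265,0.124,0.064],"rotation":[-0.009,-0.002,-0.005],"grip":50},{"linear":[0.275,0.124,0.064],"rotation":[-0.009,-0.002,-0.005],"grip":50},{"linear":[0.275,0.124,0.064],"rotation":[-0.009,-0.002,-0.005],"grip":50}]'
python3 -c "
from h import *
st();goto((644,-275.5,56),(644,-275.5,54),jaw=-90)"
```

```text
time_s: 6.97
eef_pos: [644.2, -274.9, 58.5]
ee_rot: [0.5, 0.5, 0.5, -0.5]
force: [0.4, 0.2, -2.2]
grip_width: 0.653
t 6.97 pos [ 644.2 -274.9   58.5] x [-0.  0. -1.] jaw -90.0 F [ 0.4  0.2 -2.2] w 55.7 q [-0.57  0.86  1.07 -0.    1.22  1.  ]
lin [0.008, -0.001, 0.002] rot [0.001, -0.0, 0.001]
lin [0.015, -0.001, 0.002] rot [0.001, -0.0, 0.001]
```

```bash
python3 -m jog '[{"linear":[0.004,0,0],"rotation":[0,0,0],"grip":50},{"linear":[0.008,0,0],"rotation":[0,0,0],"grip":50},{"linear":[0.011,0,0],"rotation":[0,0,0],"grip":50},{"linear":[0.014,0,0],"rotation":[0,0,0],"grip":50},{"linear":[0.014,0,0],"rotation":[0,0,0],"grip":50}]'; python3 -m jog '[{"linear":[0.002,0,0],"rotation":[0,0,0],"grip":50},{"linear":[0.004,0,0],"rotation":[0,0,0],"grip":50},{"linear":[0.004,0,0],"rotation":[0,0,0],"grip":50}]'
```

```text
time_s: 7.38
eef_pos: [644.2, -275.0, 54.3]
ee_rot: [0.5, 0.5, 0.5, -0.5]
force: [-0.0, -0.6, -1.7]
grip_width: 0.654
time_s: 7.63
eef_pos: [644.3, -275.1, 53.9]
ee_rot: [0.5, 0.5, 0.5, -0.5]
force: [-2.9, 1.5, 4.6]
grip_width: 0.65
```

Contact at z≈53.9. Open gently, then look.

```bash
python3 -m jog '[{"linear":[0,0,0],"rotation":[0,0,0],"grip":57},{"linear":[0,0,0],"rotation":[0,0,0],"grip":60},{"linear":[0,0,0],"rotation":[0,0,0],"grip":64},{"linear":[0,0,0],"rotation":[0,0,0],"grip":70},{"linear":[0,0,0],"rotation":[0,0,0],"grip":78},{"linear":[0,0,0],"rotation":[0,0,0],"grip":85},{"linear":[0,0,0],"rotation":[0,0,0],"grip":85},{"linear":[0,0,0],"rotation":[0,0,0],"grip":85}]'; python3 -m jog '[{"linear":[-0.03,0,0],"rotation":[0,0,0],"grip":85},{"linear":[-0.1,0,0],"rotation":[0,0,0],"grip":85},{"linear":[-0.2,0,0],"rotation":[0,0,0],"grip":85},{"linear":[-0.3,0,0],"rotation":[0,0,0],"grip":85},{"linear":[-0.4,-0.1,0],"rotation":[0,0,0],"grip":85},{"linear":[-0.4,-0.2,0],"rotation":[0,0,0],"grip":85},{"linear":[-0.4,-0.2,0],"rotation":[0,0,0],"grip":85},{"linear":[-0.4,-0.2,0],"rotation":[0,0,0],"grip":85}]'
python3 -c "
from h import *
st();C,p=look(0,0,'w4')
print('base rim');top(C,(643,-275),85,95,45)
print('wheel');top(C,(643,-275),34,45,80)
goto((442.5,-311.7,160),(420,-311.7,165))
"
```

```text
time_s: 8.3
eef_pos: [644.3, -275.1, 53.9]
ee_rot: [0.5, 0.5, 0.5, -0.5]
force: [-0.3, -0.4, -0.6]
grip_width: 0.994
time_s: 8.97
eef_pos: [583.6, -275.2, 175.2]
ee_rot: [0.5, 0.5, 0.499, -0.5]
force: [0.4, -0.2, 0.2]
grip_width: 0.994
t 8.97 pos [ 583.6 -275.2  175.2] x [ 0.001 -0.001 -1.   ] jaw -90.0 F [ 0.4 -0.2  0.2] w 84.9 q [-0.62  0.62  1.18 -0.    1.34  0.95]
base rim
n 1583 z [86.1 88.6 90.1] fit [ 642.3 -275.9   28.6] enc [ 642.2 -275.8]
wheel
n 17590 z [37.8 39.4 44.8] fit [ 642.6 -277.    69.6] enc [ 642.6 -276.9]
lin [0.049, -0.473, 0.122] rot [0.0, 0.0, 0.0]
lin [0.032, -0.548, 0.122] rot [0.0, 0.0, 0.0]
```

View pics/w4.png

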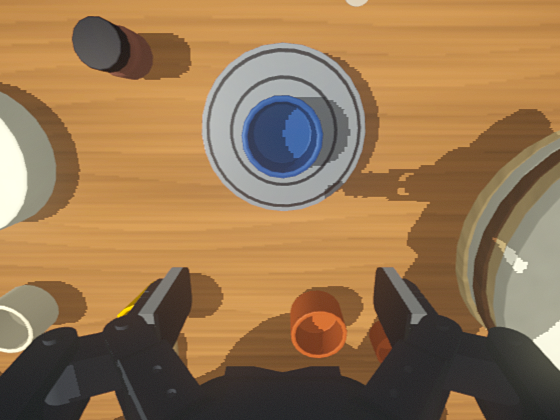

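Base is centred within ~1 mm. Now red tier.

```bash
python3 -m jog '[{"linear":[0.032,-0.13,0.05],"rotation":[0,0,0],"grip":85},{"linear":[0.032,-0.26,0.1],"rotation":[0,0,0],"grip":85},{"linear":[0.032,-0.38,0.122],"rotation":[0,0,0],"grip":85},{"linear":[0.032,-0.48,0.122],"rotation":[0,0,0],"grip":85},{"linear":[0.032,-0.548,0.122],"rotation":[0,0,0],"grip":85},{"linear":[0.032,-0.548,0.122],"rotation":[0,0,0],"grip":85},{"linear":[0.032,-0.548,0.122],"rotation":[0,0,0],"grip":85}]'
python3 -c "
from h import *
C,p=look(0,0,'w5');st()
top(C,(442.5,-311.7),42,52)
goto((442.3,-311.7,60),(442.3,-311.7,12),jaw=-90)"
```

```text
time_s: 9.6
eef_pos: [420.7, -312.5, 165.4]
ee_rot: [0.501, 0.5, 0.499, -0.5]
force: [0.0, 0.3, -0.4]
grip_width: 0.995
t 9.65 pos [ 421.2 -312.4  165.3] x [ 0.002 -0.002 -1.   ] jaw -90.0 F [ 0.4 -0.2  0.4] w 84.7 q [-0.86  0.37  1.6   0.    1.17  0.71]
n 1093 z [42.5 45.6 47.2] fit [ 441.4 -313.6   28.7] enc [ 441.2 -313.8]
lin [0.351, 0.07, -0.003] rot [-0.0, 0.003, -0.004]
lin [0.511, 0.069, -0.003] rot [-0.0, 0.003, -0.004]
```

View pics/w5.png

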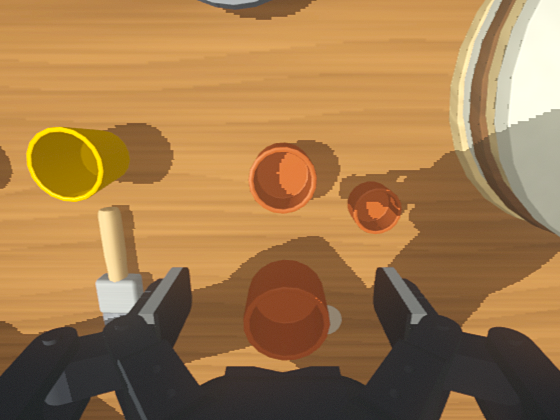

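```bash
python3 -m jog '[{"linear":[0.1,0.068,0.002],"rotation":[0,0.003,-0.004],"grip":85},{"linear":[0.22,0.068,0.002],"rotation":[0,0.003,-0.004],"grip":85},{"linear":[0.33,0.068,0.002],"rotation":[0,0.003,-0.004],"grip":85},{"linear":[0.42,0.068,0.002],"rotation":[0,0.003,-0.004],"grip":85},{"linear":[0.48,0.068,0.002],"rotation":[0,0.003,-0.004],"grip":85},{"linear":[0.51,0.068,0.002],"rotation":[0,0.003,-0.004],"grip":85},{"linear":[0.51,0.068,0.002],"rotation":[0,0.003,-0.004],"grip":85},{"linear":[0.51,0.068,0.002],"rotation":[0,0.003,-0.004],"grip":85}]'
python3 -m jog '[{"linear":[0,0,0],"rotation":[0,0,0],"grip":66},{"linear":[0,0,0],"rotation":[0,0,0],"grip":62},{"linear":[0,0,0],"rotation":[0,0,0],"grip":59},{"linear":[0,0,0],"rotation":[0,0,0],"grip":57},{"linear":[0,0,0],"rotation":[0,0,0],"grip":50},{"linear":[0,0,0],"rotation":[0,0,0],"grip":50},{"linear":[0,0,0],"rotation":[0,0,0],"grip":50},{"linear":[0,0,0],"rotation":[0,0,0],"grip":50}]'
python3 -c "
from h import *
st();goto((442,-313,140),(580,-276,190),jaw=-90)"
```

```text
time_s: 10.32
eef_pos: [442.8, -313.4, 12.7]
ee_rot: [0.5, 0.5, 0.5, -0.5]
force: [0.6, 1.2, 0.3]
grip_width: 0.993
time_s: 10.98
eef_pos: [443.3, -313.8, 14.1]
ee_rot: [0.501, 0.5, 0.499, -0.5]
force: [0.1, 1.6, 7.9]
grip_width: 0.66
t 10.98 pos [ 443.3 -313.8   14.1] x [ 0.002 -0.002 -1.   ] jaw -90.0 F [0.1 1.6 7.9] w 56.4 q [-0.83  0.62  1.66  0.    0.86  0.74]
lin [-0.42, -0.004, -0.002] rot [0.001, 0.004, -0.004]
lin [-0.585, 0.457, -0.125] rot [0.001, 0.004, -0.004]
```

```bash
python3 -m jog '[{"linear":[-0.02,0,0],"rotation":[0,0.004,-0.004],"grip":50},{"linear":[-0.06,0,0],"rotation":[0,0.004,-0.004],"grip":50},{"linear":[-0.12,0,0],"rotation":[0,0.004,-0.004],"grip":50},{"linear":[-0.2,0,0],"rotation":[0,0.004,-0.004],"grip":50},{"linear":[-0.29,0.01,0],"rotation":[0,0.004,-0.004],"grip":50},{"linear":[-0.38,0.05,-0.02],"rotation":[0,0.004,-0.004],"grip":50},{"linear":[-0.46,0.11,-0.05],"rotation":[0,0.004,-0.004],"grip":50},{"linear":[-0.52,0.19,-0.08],"rotation":[0,0.004,-0.004],"grip":50},{"linear":[-0.55,0.27,-0.11],"rotation":[0,0.004,-0.004],"grip":50},{"linear":[-0.55,0.35,-0.125],"rotation":[0,0.004,-0.004],"grip":50},{"linear":[-0.55,0.41,-0.125],"rotation":[0,0.004,-0.004],"grip":50},{"linear":[-0.55,0.45,-0.125],"rotation":[0,0.004,-0.004],"grip":50},{"linear":[-0.55,0.45,-0.125],"rotation":[0,0.004,-0.004],"grip":50},{"linear":[-0.55,0.45,-0.125],"rotation":[0,0.004,-0.004],"grip":50}]'
cat >> h.py <<'E'
def inhand(C,p,kind,r=36):
    p=p.astype(int);s=sense();q=np.array(s["eef_pos"])
    if kind=="red": k=(p[...,0]>p[...,2]+30)
    elif kind=="cream": k=(p.min(-1)>70)
    else: k=(p[...,1]>p[...,0]+15)
    m=k&(C[...,2]>q[2]-25)&(np.linalg.norm(C[...,:2]-q[:2],axis=-1)<r)
    t=np.percentile(C[m][:,2],98);mm=m&(C[...,2]>t-3)
    h=cv2.convexHull(C[mm][:,:2].astype(np.float32))[:,0].astype(float)
    print("TCP",q.round(1),"in hand top %.1f"%t,mm.sum(),"fit",np.round(fitc(h),1),"off",np.round(np.array(fitc(h)[:2])-q[:2],1),"range",h.min(0).round(1),h.max(0).round(1))
E
python3 -c "
from h import *
C,p=look(0,0,'w6');st()
inhand(C,p,'red')
top(C,(642.3,-276),85,95)
goto((642.3,-276,110),jaw=-90)"
```

```text
time_s: 12.15
eef_pos: [577.8, -275.7, 179.2]
ee_rot: [0.5, 0.5, 0.501, -0.5]
force: [-0.3, 0.6, -2.0]
grip_width: 0.671
t 12.20 pos [ 577.4 -275.9  179.4] x [-0.001  0.    -1.   ] jaw -90.0 F [ 0.2 -0.3 -2.3] w 57.5 q [-0.63  0.61  1.19 -0.    1.35  0.94]
TCP [ 577.4 -275.9  179.4] in hand top 211.6 4467 fit [ 576.6 -276.6   29.9] off [-0.8 -0.7] range [ 546.9 -304.9] [ 605.1 -247.6]
n 1568 z [86.  88.6 90.1] fit [ 642.3 -276.    28.7] enc [ 642.3 -275.9]
lin [0.231, 0.217, 0.001] rot [0.001, -0.001, 0.001]
```

View pics/w6.png

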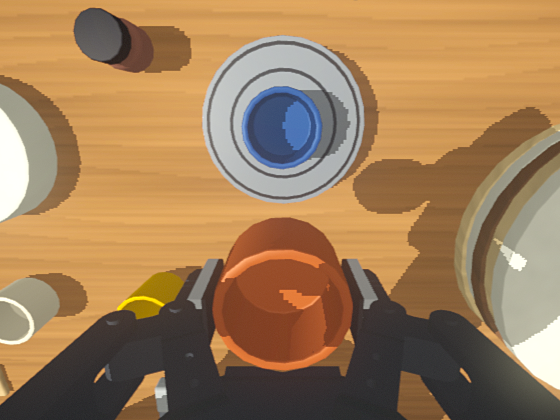

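```bash
python3 -m jog '[{"linear":[0,0.05,-0.002],"rotation":[0,0,0],"grip":50},{"linear":[0,0.12,-0.002],"rotation":[0,0,0],"grip":50},{"linear":[0,0.18,-0.002],"rotation":[0,0,0],"grip":50},{"linear":[0.02,0.219,-0.002],"rotation":[0,0,0],"grip":50},{"linear":[0.08,0.219,-0.002],"rotation":[0,0,0],"grip":50},{"linear":[0.14,0.219,-0.002],"rotation":[0,0,0],"grip":50},{"linear":[0.19,0.219,-0.002],"rotation":[0,0,0],"grip":50},{"linear":[0.22,0.219,-0.002],"rotation":[0,0,0],"grip":50},{"linear":[0.23,0.219,-0.002],"rotation":[0,0,0],"grip":50},{"linear":[0.23,0.219,-0.002],"rotation":[0,0,0],"grip":50}]'
python3 -c "
from h import *
st();goto((643.1,-275.3,101),(643.1,-275.3,98),jaw=-90)"
```

```text
time_s: 13.03
eef_pos: [642.5, -275.4, 110.3]
ee_rot: [0.5, 0.5, 0.501, -0.5]
force: [-0.1, -0.3, -2.3]
grip_width: 0.668
t 13.03 pos [ 642.5 -275.4  110.3] x [-0.001  0.001 -1.   ] jaw -90.0 F [-0.1 -0.3 -2.3] w 57.0 q [-0.57  0.8   1.03 -0.    1.31  1.  ]
lin [0.031, 0.002, -0.0] rot [0.0, -0.001, 0.003]
lin [0.041, 0.002, -0.0] rot [0.0, -0.001, 0.003]
```

```bash
python3 -m jog '[{"linear":[0.005,0.002,0],"rotation":[0,0,0],"grip":50},{"linear":[0.01,0.002,0],"rotation":[0,0,0],"grip":50},{"linear":[0.015,0.002,0],"rotation":[0,0,0],"grip":50},{"linear":[0.02,0.002,0],"rotation":[0,0,0],"grip":50},{"linear":[0.025,0.002,0],"rotation":[0,0,0],"grip":50},{"linear":[0.03,0.002,0],"rotation":[0,0,0],"grip":50},{"linear":[0.035,0.002,0],"rotation":[0,0,0],"grip":50},{"linear":[0.035,0.002,0],"rotation":[0,0,0],"grip":50}]'; python3 -m jog '[{"linear":[0.003,0,0],"rotation":[0,0,0],"grip":50},{"linear":[0.006,0,0],"rotation":[0,0,0],"grip":50},{"linear":[0.006,0,0],"rotation":[0,0,0],"grip":50}]'
```

```text
time_s: 13.7
eef_pos: [643.0, -275.3, 99.3]
ee_rot: [0.499, 0.5, 0.501, -0.5]
force: [0.4, -0.3, -1.5]
grip_width: 0.662
time_s: 13.95
eef_pos: [643.0, -275.3, 97.4]
ee_rot: [0.499, 0.5, 0.501, -0.5]
force: [-0.3, -0.5, -1.4]
grip_width: 0.666
```

```bash
python3 -m jog '[{"linear":[0.002,0,0],"rotation":[0,0,0],"grip":50},{"linear":[0.003,0,0],"rotation":[0,0,0],"grip":50},{"linear":[0.003,0,0],"rotation":[0,0,0],"grip":50}]'
```

```text
time_s: 14.2
eef_pos: [643.1, -275.4, 97.2]
ee_rot: [0.5, 0.5, 0.5, -0.5]
force: [-2.1, 1.2, 3.8]
grip_width: 0.663
```

```bash
python3 -m jog '[{"linear":[0,0,0],"rotation":[0,0,0],"grip":57},{"linear":[0,0,0],"rotation":[0,0,0],"grip":60},{"linear":[0,0,0],"rotation":[0,0,0],"grip":64},{"linear":[0,0,0],"rotation":[0,0,0],"grip":70},{"linear":[0,0,0],"rotation":[0,0,0],"grip":78},{"linear":[0,0,0],"rotation":[0,0,0],"grip":85},{"linear":[0,0,0],"rotation":[0,0,0],"grip":85},{"linear":[0,0,0],"rotation":[0,0,0],"grip":85}]'; python3 -m jog '[{"linear":[-0.03,0,0],"rotation":[0,0,0],"grip":85},{"linear":[-0.1,0,0],"rotation":[0,0,0],"grip":85},{"linear":[-0.2,0,0],"rotation":[0,0,0],"grip":85},{"linear":[-0.3,0,0],"rotation":[0,0,0],"grip":85},{"linear":[-0.4,-0.1,0],"rotation":[0,0,0],"grip":85},{"linear":[-0.4,-0.2,0],"rotation":[0,0,0],"grip":85},{"linear":[-0.4,-0.2,0],"rotation":[0,0,0],"grip":85},{"linear":[-0.4,-0.2,0],"rotation":[0,0,0],"grip":85}]'
python3 -c "
from h import *
C,p=look(0,0,'w7');st()
top(C,(643,-275),122,136,45)
p,d=capture('side');cv2.imwrite('pics/side1.png',p[:,:,::-1])
goto((420,9,165))
"
```

```text
time_s: 14.87
eef_pos: [643.1, -275.4, 97.2]
ee_rot: [0.5, 0.5, 0.5, -0.5]
force: [-0.1, -0.3, 0.4]
grip_width: 0.999
time_s: 15.53
eef_pos: [582.5, -275.6, 218.7]
ee_rot: [-0.5, -0.5, -0.5, 0.5]
force: [0.2, 0.3, 0.3]
grip_width: 0.994
t 15.58 pos [ 583.4 -275.6  218.2] x [-0. -0. -1.] jaw -90.0 F [ 0.8 -0.2 -1. ] w 85.1 q [-0.62  0.59  1.11 -0.    1.44  0.95]
n 1625 z [123.1 128.5 130.1] fit [ 641.1 -276.1   28.7] enc [ 641.  -276.2]
lin [0.176, -0.546, -0.949] rot [0.0, 0.0, 0.0]
```

View pics/side1.png

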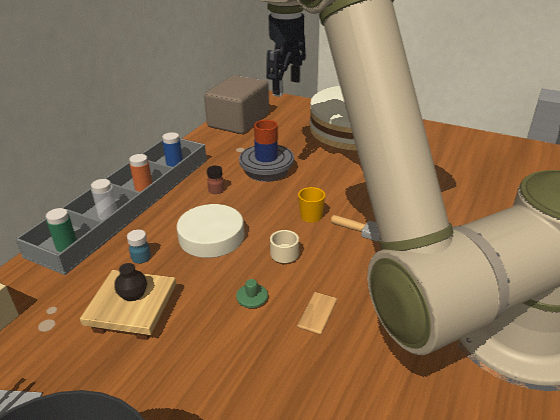

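View pics/w7.png

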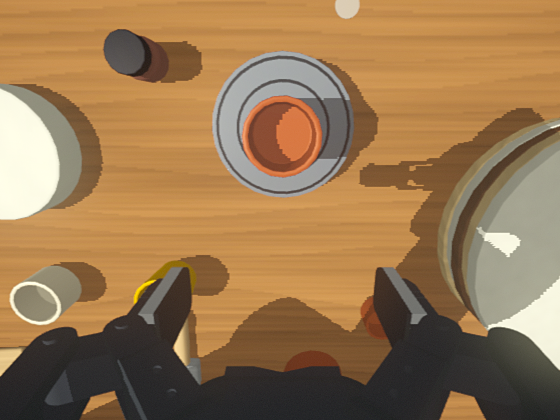

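Red tier seated: rim at z 130, as it should be. Now cream.

```bash
python3 -m jog '[{"linear":[0,-0.07,-0.12],"rotation":[0,0,0],"grip":85},{"linear":[0,-0.14,-0.24],"rotation":[0,0,0],"grip":85},{"linear":[0,-0.21,-0.36],"rotation":[0,0,0],"grip":85},{"linear":[0.04,-0.28,-0.48],"rotation":[0,0,0],"grip":85},{"linear":[0.08,-0.35,-0.6],"rotation":[0,0,0],"grip":85},{"linear":[0.12,-0.42,-0.72],"rotation":[0,0,0],"grip":85},{"linear":[0.15,-0.48,-0.83],"rotation":[0,0,0],"grip":85},{"linear":[0.176,-0.546,-0.949],"rotation":[0,0,0],"grip":85},{"linear":[0.176,-0.546,-0.949],"rotation":[0,0,0],"grip":85},{"linear":[0.176,-0.546,-0.949],"rotation":[0,0,0],"grip":85},{"linear":[0.176,-0.546,-0.949],"rotation":[0,0,0],"grip":85}]'
python3 -c "
from h import *
C,p=look(0,0,'w8');st()
top(C,(449,8.7),42,52)
goto((448.5,8.5,60),(448.5,8.5,12),jaw=-90)"
```

```text
time_s: 16.55
eef_pos: [421.3, 8.8, 165.5]
ee_rot: [0.501, 0.5, 0.5, -0.5]
force: [-0.0, -0.6, 0.9]
grip_width: 0.996
t 16.60 pos [421.3   8.3 165.4] x [ 0.001 -0.    -1.   ] jaw -90.0 F [ 0.1 -0.   0.2] w 85.0 q [-0.26  0.15  1.88 -0.    1.1   1.31]
n 1112 z [42.7 45.6 47.1] fit [448.7   7.7  28.6] enc [448.5   7.8]
lin [0.351, 0.09, -0.001] rot [0.0, 0.001, -0.002]
lin [0.511, 0.09, -0.001] rot [0.0, 0.001, -0.002]
```

View pics/w8.png

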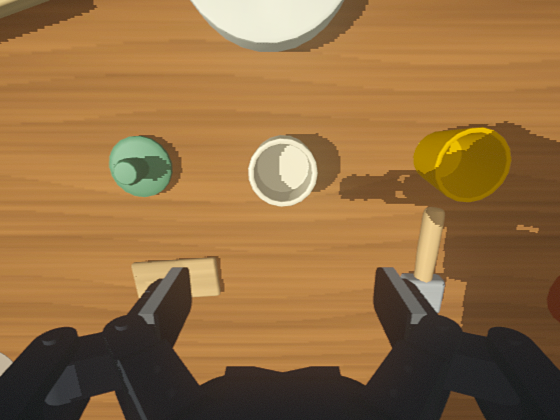

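```bash
python3 -m jog '[{"linear":[0.1,0.09,0],"rotation":[0,0,-0.002],"grip":85},{"linear":[0.22,0.09,0],"rotation":[0,0,-0.002],"grip":85},{"linear":[0.33,0.09,0],"rotation":[0,0,-0.002],"grip":85},{"linear":[0.42,0.09,0],"rotation":[0,0,-0.002],"grip":85},{"linear":[0.48,0.09,0],"rotation":[0,0,-0.002],"grip":85},{"linear":[0.51,0.09,0],"rotation":[0,0,-0.002],"grip":85},{"linear":[0.51,0.09,0],"rotation":[0,0,-0.002],"grip":85},{"linear":[0.51,0.09,0],"rotation":[0,0,-0.002],"grip":85}]'
python3 -m jog '[{"linear":[0,0,0],"rotation":[0,0,0],"grip":66},{"linear":[0,0,0],"rotation":[0,0,0],"grip":62},{"linear":[0,0,0],"rotation":[0,0,0],"grip":59},{"linear":[0,0,0],"rotation":[0,0,0],"grip":57},{"linear":[0,0,0],"rotation":[0,0,0],"grip":50},{"linear":[0,0,0],"rotation":[0,0,0],"grip":50},{"linear":[0,0,0],"rotation":[0,0,0],"grip":50},{"linear":[0,0,0],"rotation":[0,0,0],"grip":50}]'
python3 -c "
from h import *
st();goto((449,8,220),(580,-276,220),jaw=-90)"
```

```text
time_s: 17.27
eef_pos: [449.3, 7.6, 12.9]
ee_rot: [-0.5, -0.5, -0.499, 0.5]
force: [0.3, -0.3, 0.7]
grip_width: 0.992
time_s: 17.93
eef_pos: [449.8, 7.6, 13.9]
ee_rot: [0.501, 0.5, 0.499, -0.5]
force: [-0.7, 0.2, 9.8]
grip_width: 0.656
t 17.93 pos [449.8   7.6  13.9] x [ 0.002 -0.001 -1.   ] jaw -90.0 F [-0.7  0.2  9.8] w 56.0 q [-0.24  0.47  1.94 -0.    0.72  1.33]
lin [-0.687, -0.001, -0.001] rot [-0.001, 0.002, -0.004]
lin [-0.685, 0.436, 0.946] rot [-0.001, 0.002, -0.004]
```

Lift to z≈220, then across.

```bash
python3 -m jog '[{"linear":[-0.02,0,0],"rotation":[0,0.002,-0.004],"grip":50},{"linear":[-0.06,0,0],"rotation":[0,0.002,-0.004],"grip":50},{"linear":[-0.12,0,0],"rotation":[0,0.002,-0.004],"grip":50},{"linear":[-0.2,0,0],"rotation":[0,0.002,-0.004],"grip":50},{"linear":[-0.29,0.01,0.02],"rotation":[0,0.002,-0.004],"grip":50},{"linear":[-0.38,0.04,0.08],"rotation":[0,0.002,-0.004],"grip":50},{"linear":[-0.46,0.08,0.16],"rotation":[0,0.002,-0.004],"grip":50},{"linear":[-0.54,0.12,0.25],"rotation":[0,0.002,-0.004],"grip":50},{"linear":[-0.61,0.16,0.34],"rotation":[0,0.002,-0.004],"grip":50},{"linear":[-0.66,0.2,0.43],"rotation":[0,0.002,-0.004],"grip":50},{"linear":[-0.685,0.24,0.52],"rotation":[0,0.002,-0.004],"grip":50},{"linear":[-0.685,0.28,0.61],"rotation":[0,0.002,-0.004],"grip":50},{"linear":[-0.685,0.32,0.7],"rotation":[0,0.002,-0.004],"grip":50},{"linear":[-0.685,0.36,0.79],"rotation":[0,0.002,-0.004],"grip":50},{"linear":[-0.685,0.39,0.87],"rotation":[0,0.002,-0.004],"grip":50},{"linear":[-0.685,0.42,0.93],"rotation":[0,0.002,-0.004],"grip":50},{"linear":[-0.685,0.436,0.946],"rotation":[0,0.002,-0.004],"grip":50},{"linear":[-0.685,0.436,0.946],"rotation":[0,0.002,-0.004],"grip":50},{"linear":[-0.685,0.436,0.946],"rotation":[0,0.002,-0.004],"grip":50}]'
python3 -c "
from h import *
C,p=look(0,0,'w9');st()
inhand(C,p,'cream')
top(C,(641.3,-276),125,136)
goto((641.1,-276,150),jaw=-90)"
```

```text
time_s: 19.52
eef_pos: [579.8, -275.3, 219.8]
ee_rot: [0.5, 0.5, 0.5, -0.5]
force: [1.3, -0.3, -2.0]
grip_width: 0.655
t 19.57 pos [ 579.8 -275.   220.1] x [-0.  0. -1.] jaw -90.0 F [-0.1  1.3 -1.2] w 55.9 q [-0.63  0.59  1.12  0.    1.44  0.95]
TCP [ 579.8 -275.   220.1] in hand top 254.4 2689 fit [ 581.  -275.3   30.7] off [ 1.2 -0.3] range [ 550.2 -309.2] [ 608.  -241.4]
n 1536 z [125.9 128.6 130.1] fit [ 641.1 -276.1   28.7] enc [ 641.1 -276.2]
lin [0.234, 0.204, 0.004] rot [0.001, -0.001, 0.001]
```

View pics/w9.png

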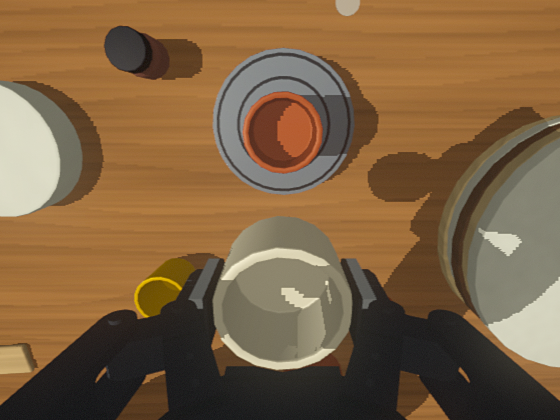

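```bash
python3 -m jog '[{"linear":[0,0.05,0.002],"rotation":[0,0,0],"grip":50},{"linear":[0,0.12,0.002],"rotation":[0,0,0],"grip":50},{"linear":[0,0.18,0.002],"rotation":[0,0,0],"grip":50},{"linear":[0.02,0.207,0.002],"rotation":[0,0,0],"grip":50},{"linear":[0.08,0.207,0.002],"rotation":[0,0,0],"grip":50},{"linear":[0.14,0.207,0.002],"rotation":[0,0,0],"grip":50},{"linear":[0.19,0.207,0.002],"rotation":[0,0,0],"grip":50},{"linear":[0.22,0.207,0.002],"rotation":[0,0,0],"grip":50},{"linear":[0.233,0.207,0.002],"rotation":[0,0,0],"grip":50},{"linear":[0.233,0.207,0.002],"rotation":[0,0,0],"grip":50}]'
python3 -c "
from h import *
st();goto((642,-275.5,141),(642,-275.5,138),jaw=-90)
p,d=capture('side');cv2.imwrite('pics/side2.png',cv2.resize(p[60:220,180:360,::-1],None,fx=4,fy=3.6))"
```

```text
time_s: 20.4
eef_pos: [641.5, -275.1, 149.7]
ee_rot: [0.5, 0.5, 0.501, -0.5]
force: [-0.7, 0.2, -1.7]
grip_width: 0.655
t 20.40 pos [ 641.5 -275.1  149.7] x [-0.001  0.001 -1.   ] jaw -90.0 F [-0.7  0.2 -1.7] w 55.9 q [-0.57  0.77  0.99  0.    1.39  1.  ]
lin [0.029, 0.002, 0.001] rot [0.001, -0.002, 0.003]
lin [0.039, 0.002, 0.001] rot [0.001, -0.002, 0.003]
```

View pics/side2.png

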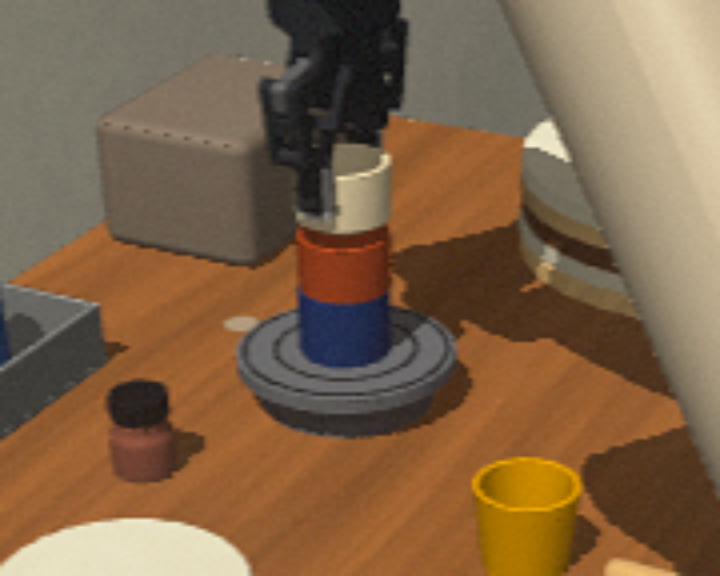

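Side view: the cream tier hangs aligned right above the red. Lower it.

```bash
python3 -m jog '[{"linear":[0.005,0.002,0.001],"rotation":[0,0,0],"grip":50},{"linear":[0.01,0.002,0.001],"rotation":[0,0,0],"grip":50},{"linear":[0.015,0.002,0.001],"rotation":[0,0,0],"grip":50},{"linear":[0.02,0.002,0.001],"rotation":[0,0,0],"grip":50},{"linear":[0.025,0.002,0.001],"rotation":[0,0,0],"grip":50},{"linear":[0.03,0.002,0.001],"rotation":[0,0,0],"grip":50},{"linear":[0.035,0.002,0.001],"rotation":[0,0,0],"grip":50},{"linear":[0.035,0.002,0.001],"rotation":[0,0,0],"grip":50}]'; python3 -m jog '[{"linear":[0.002,0,0],"rotation":[0,0,0],"grip":50},{"linear":[0.004,0,0],"rotation":[0,0,0],"grip":50},{"linear":[0.004,0,0],"rotation":[0,0,0],"grip":50}]'
```

```text
time_s: 21.12
eef_pos: [642.4, -275.6, 139.8]
ee_rot: [0.5, 0.5, 0.5, -0.5]
force: [0.6, -0.3, -1.4]
grip_width: 0.654
time_s: 21.37
eef_pos: [642.3, -275.6, 138.4]
ee_rot: [0.5, 0.5, 0.5, -0.5]
force: [-0.7, -0.2, -1.5]
grip_width: 0.654
```

```bash
python3 -m jog '[{"linear":[0.002,0,0],"rotation":[0,0,0],"grip":50},{"linear":[0.004,0,0],"rotation":[0,0,0],"grip":50},{"linear":[0.004,0,0],"rotation":[0,0,0],"grip":50}]';
```

```text
time_s: 21.62
eef_pos: [642.3, -275.5, 137.1]
ee_rot: [0.5, 0.5, 0.501, -0.5]
force: [-0.7, 0.4, -0.7]
grip_width: 0.655
```

```bash
python3 -m jog '[{"linear":[0.002,0,0],"rotation":[0,0,0],"grip":50},{"linear":[0.003,0,0],"rotation":[0,0,0],"grip":50},{"linear":[0.003,0,0],"rotation":[0,0,0],"grip":50}]';
```

```text
time_s: 21.87
eef_pos: [642.4, -275.7, 136.9]
ee_rot: [0.5, 0.5, 0.5, -0.5]
force: [-1.4, 1.0, 5.0]
grip_width: 0.654
```

Contact at 136.9 (expected ~137). Release, check.

```bash
python3 -m jog '[{"linear":[0,0,0],"rotation":[0,0,0],"grip":57},{"linear":[0,0,0],"rotation":[0,0,0],"grip":60},{"linear":[0,0,0],"rotation":[0,0,0],"grip":64},{"linear":[0,0,0],"rotation":[0,0,0],"grip":70},{"linear":[0,0,0],"rotation":[0,0,0],"grip":78},{"linear":[0,0,0],"rotation":[0,0,0],"grip":85},{"linear":[0,0,0],"rotation":[0,0,0],"grip":85},{"linear":[0,0,0],"rotation":[0,0,0],"grip":85}]'; python3 -m jog '[{"linear":[-0.03,0,0],"rotation":[0,0,0],"grip":85},{"linear":[-0.1,0,0],"rotation":[0,0,0],"grip":85},{"linear":[-0.2,0,0],"rotation":[0,0,0],"grip":85},{"linear":[-0.3,0,0],"rotation":[0,0,0],"grip":85},{"linear":[-0.4,-0.1,0],"rotation":[0,0,0],"grip":85},{"linear":[-0.4,-0.2,0],"rotation":[0,0,0],"grip":85},{"linear":[-0.4,-0.2,0],"rotation":[0,0,0],"grip":85},{"linear":[-0.4,-0.2,0],"rotation":[0,0,0],"grip":85}]'
python3 -c "
from h import *
C,p=look(0,0,'w10');st()
top(C,(641,-275),162,176,45)
goto((500,20,240),(420,143.5,170))
"
```

```text
time_s: 22.53
eef_pos: [642.4, -275.6, 136.9]
ee_rot: [0.5, 0.5, 0.5, -0.5]
force: [0.2, -0.8, 0.6]
grip_width: 0.998
time_s: 23.2
eef_pos: [581.7, -275.7, 258.3]
ee_rot: [0.5, 0.5, 0.5, -0.5]
force: [0.9, 0.5, -0.2]
grip_width: 0.992
t 23.25 pos [ 582.5 -275.8  257.8] x [ 0.001 -0.    -1.   ] jaw -90.0 F [ 0.2 -1.2 -0.4] w 84.8 q [-0.62  0.57  1.04  0.    1.52  0.95]
n 1642 z [163.1 168.6 170.2] fit [ 641.  -276.4   28.7] enc [ 641.  -276.3]
lin [0.059, -0.275, -0.986] rot [0.0, 0.0, 0.0]
lin [0.292, -0.542, -1.398] rot [0.0, 0.0, 0.0]
```

View pics/w10.png

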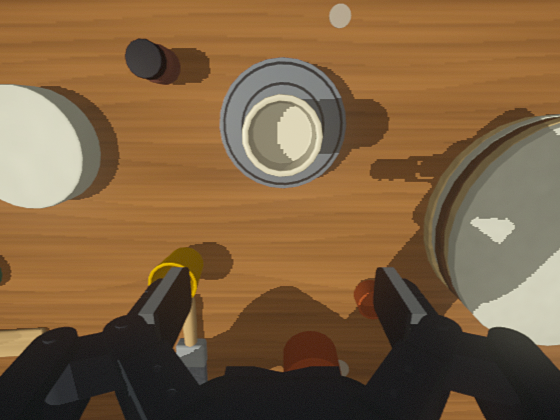

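Cream rim at z 170: seated. Now the lid.

```bash
python3 -m jog '[{"linear":[0,-0.04,-0.12],"rotation":[0,0,0],"grip":85},{"linear":[0,-0.08,-0.24],"rotation":[0,0,0],"grip":85},{"linear":[0,-0.12,-0.36],"rotation":[0,0,0],"grip":85},{"linear":[0,-0.16,-0.48],"rotation":[0,0,0],"grip":85},{"linear":[0,-0.2,-0.6],"rotation":[0,0,0],"grip":85},{"linear":[0.05,-0.24,-0.72],"rotation":[0,0,0],"grip":85},{"linear":[0.1,-0.28,-0.84],"rotation":[0,0,0],"grip":85},{"linear":[0.15,-0.32,-0.96],"rotation":[0,0,0],"grip":85}]' >/dev/null
python3 -c "
from h import *
st();goto((420,143.5,170),jaw=-90)"
```

```text
t 23.92 pos [486.8  13.9 212.4] x [ 0.002 -0.    -1.   ] jaw -90.0 F [ 0.6  1.2 -1. ] w 85.0 q [-0.21  0.24  1.64  0.    1.26  1.36]
lin [0.141, -0.223, -0.432] rot [0.001, 0.001, -0.005]
```

```bash
python3 -m jog '[{"linear":[0.04,-0.07,-0.12],"rotation":[0,0,-0.004],"grip":85},{"linear":[0.08,-0.14,-0.24],"rotation":[0,0,-0.004],"grip":85},{"linear":[0.12,-0.19,-0.35],"rotation":[0,0,-0.004],"grip":85},{"linear":[0.14,-0.223,-0.432],"rotation":[0,0,-0.004],"grip":70},{"linear":[0.14,-0.223,-0.432],"rotation":[0,0,-0.004],"grip":60},{"linear":[0.14,-0.223,-0.432],"rotation":[0,0,-0.004],"grip":60},{"linear":[0.14,-0.223,-0.432],"rotation":[0,0,-0.004],"grip":60}]'
python3 -c "
from h import *
C,p=look(0,0,'w11');st()
top(C,(448.7,143.6),36,48,20)
top(C,(448.7,143.6),10,18,45)
goto((448.2,143.5,90),(448.2,143.5,18),jaw=-90)"
```

```text
time_s: 24.5
eef_pos: [421.1, 143.4, 170.6]
ee_rot: [0.501, 0.5, 0.5, -0.5]
force: [-0.3, -0.1, 0.2]
grip_width: 0.699
t 24.55 pos [421.2 143.  170.6] x [ 0.001 -0.001 -1.   ] jaw -90.0 F [-0.3 -0.6  0.7] w 60.2 q [ 0.06  0.2   1.82 -0.    1.13  1.63]
n 514 z [36.6 40.6 42.1] fit [447.9 141.9  11.3] enc [448.  142.1]
n 2241 z [10.5 12.6 14.2] fit [447.8 142.   28.7] enc [447.8 141.9]
lin [0.269, 0.09, -0.002] rot [-0.0, 0.001, -0.003]
lin [0.509, 0.089, -0.002] rot [-0.0, 0.001, -0.003]
```

View pics/w11.png

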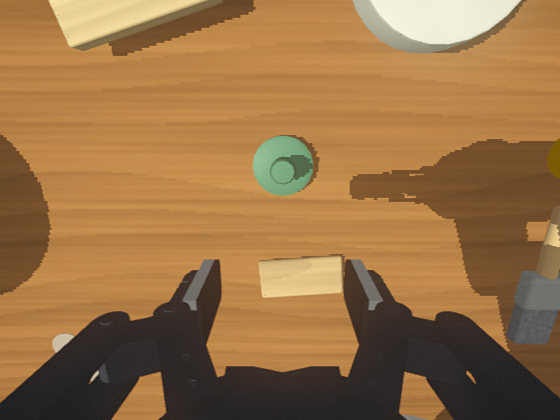

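```bash
python3 -m jog '[{"linear":[0.1,0.089,0.002],"rotation":[0,0,-0.003],"grip":50},{"linear":[0.21,0.089,0.002],"rotation":[0,0,-0.003],"grip":50},{"linear":[0.31,0.089,0.002],"rotation":[0,0,-0.003],"grip":50},{"linear":[0.39,0.089,0.002],"rotation":[0,0,-0.003],"grip":50},{"linear":[0.45,0.089,0.002],"rotation":[0,0,-0.003],"grip":50},{"linear":[0.48,0.089,0.002],"rotation":[0,0,-0.003],"grip":50},{"linear":[0.498,0.089,0.002],"rotation":[0,0,-0.003],"grip":50},{"linear":[0.498,0.089,0.002],"rotation":[0,0,-0.003],"grip":50}]'
python3 -m jog '[{"linear":[0,0,0],"rotation":[0,0,0],"grip":40},{"linear":[0,0,0],"rotation":[0,0,0],"grip":34},{"linear":[0,0,0],"rotation":[0,0,0],"grip":30},{"linear":[0,0,0],"rotation":[0,0,0],"grip":27},{"linear":[0,0,0],"rotation":[0,0,0],"grip":24},{"linear":[0,0,0],"rotation":[0,0,0],"grip":20},{"linear":[0,0,0],"rotation":[0,0,0],"grip":16},{"linear":[0,0,0],"rotation":[0,0,0],"grip":16},{"linear":[0,0,0],"rotation":[0,0,0],"grip":16}]' 45
python3 -c "
from h import *
C,p=look(0,0,'w12');st()
goto((448,142,270),(580,-100,280),jaw=-90)"
```

```text
time_s: 25.22
eef_pos: [448.4, 141.8, 20.9]
ee_rot: [-0.5, -0.5, -0.5, 0.501]
force: [-0.3, 0.3, -0.5]
grip_width: 0.587
time_s: 25.97
eef_pos: [448.9, 142.0, 21.5]
ee_rot: [0.5, 0.5, 0.499, -0.5]
force: [-0.5, 2.2, 5.5]
grip_width: 0.25
t 26.02 pos [448.9 142.   21.5] x [ 0.001 -0.    -1.   ] jaw -90.1 F [-1.5  1.8  5.5] w 21.1 q [ 0.06  0.49  1.88 -0.    0.77  1.63]
lin [-0.828, -0.002, 0.0] rot [-0.002, 0.001, -0.001]
lin [-0.861, 0.439, 0.806] rot [-0.002, 0.001, -0.001]
```

View pics/w12.png

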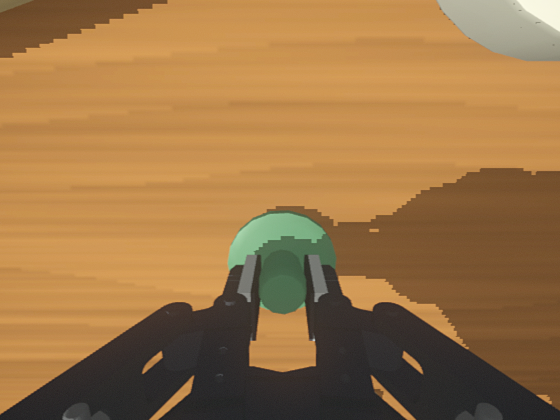

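```bash
python3 -m jog '[{"linear":[-0.02,0,0],"rotation":[0,0,0],"grip":16},{"linear":[-0.06,0,0],"rotation":[0,0,0],"grip":16},{"linear":[-0.12,0,0],"rotation":[0,0,0],"grip":16},{"linear":[-0.2,0,0],"rotation":[0,0,0],"grip":16},{"linear":[-0.29,0.01,0.02],"rotation":[0,0,0],"grip":16},{"linear":[-0.38,0.02,0.07],"rotation":[0,0,0],"grip":16},{"linear":[-0.47,0.04,0.13],"rotation":[0,0,0],"grip":16},{"linear":[-0.55,0.06,0.2],"rotation":[0,0,0],"grip":16},{"linear":[-0.62,0.08,0.28],"rotation":[0,0,0],"grip":16},{"linear":[-0.68,0.1,0.36],"rotation":[0,0,0],"grip":16},{"linear":[-0.72,0.12,0.44],"rotation":[0,0,0],"grip":16},{"linear":[-0.73,0.14,0.52],"rotation":[0,0,0],"grip":16},{"linear":[-0.73,0.16,0.6],"rotation":[0,0,0],"grip":16},{"linear":[-0.73,0.18,0.68],"rotation":[0,0,0],"grip":16},{"linear":[-0.73,0.2,0.75],"rotation":[0,0,0],"grip":16},{"linear":[-0.73,0.21,0.8],"rotation":[0,0,0],"grip":16}]'
python3 -c "
from h import *
st();goto((580,-276,240),jaw=-90)"
```

```text
time_s: 27.35
eef_pos: [511.4, -99.8, 240.7]
ee_rot: [-0.5, -0.501, -0.499, 0.501]
force: [0.4, 0.0, -0.6]
grip_width: 0.247
t 27.35 pos [511.4 -99.8 240.7] x [ 0. -0. -1.] jaw -90.1 F [ 0.4  0.  -0.6] w 21.1 q [-0.42  0.3   1.49 -0.    1.35  1.16]
lin [0.003, 0.23, 0.587] rot [-0.005, 0.001, -0.001]
```

```bash
python3 -m jog '[{"linear":[0,0.03,0.08],"rotation":[-0.004,0,0],"grip":16},{"linear":[0,0.06,0.16],"rotation":[-0.004,0,0],"grip":16},{"linear":[0,0.1,0.25],"rotation":[-0.004,0,0],"grip":16},{"linear":[0,0.13,0.34],"rotation":[-0.004,0,0],"grip":16},{"linear":[0,0.17,0.43],"rotation":[-0.004,0,0],"grip":16},{"linear":[0,0.2,0.51],"rotation":[-0.004,0,0],"grip":16},{"linear":[0,0.22,0.56],"rotation":[-0.004,0,0],"grip":16},{"linear":[0,0.23,0.587],"rotation":[-0.004,0,0],"grip":16},{"linear":[0,0.23,0.587],"rotation":[-0.004,0,0],"grip":16},{"linear":[0,0.23,0.587],"rotation":[-0.004,0,0],"grip":16}]'
python3 -c "
from h import *
C,p=look(0,0,'w13');st()
x,y,z=sense()['eef_pos']
print('disc in hand');top(C,(x,y),z-12,z-4,36)
top(C,(641,-276.4),165,175)
goto((641,-276.3,198),jaw=-90)"
```

```text
time_s: 28.18
eef_pos: [579.8, -275.4, 240.7]
ee_rot: [0.5, 0.5, 0.5, -0.5]
force: [0.0, 0.5, -2.2]
grip_width: 0.249
t 28.23 pos [ 579.8 -275.   241. ] x [-0. -0. -1.] jaw -90.0 F [-0.3  0.  -1.1] w 21.0 q [-0.63  0.57  1.08 -0.    1.48  0.95]
disc in hand
n 3921 z [229.5 231.8 233.6] fit [ 579.  -275.9   28.8] enc [ 578.9 -276. ]
n 1825 z [165.9 168.6 170.1] fit [ 641.1 -276.4   28.6] enc [ 641.1 -276.3]
lin [0.143, 0.204, 0.004] rot [0.001, 0.0, 0.0]
```

View pics/w13.png

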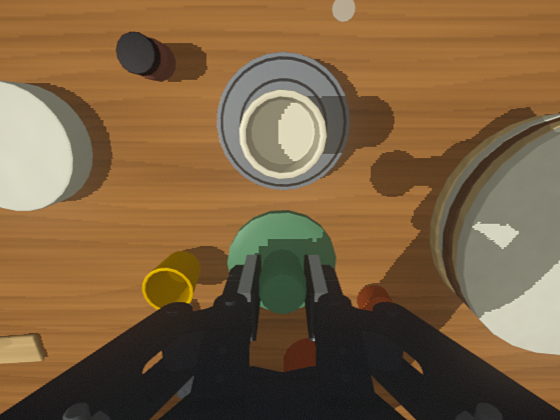

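```bash
python3 -m jog '[{"linear":[0,0.05,0.002],"rotation":[0,0,0],"grip":16},{"linear":[0,0.12,0.002],"rotation":[0,0,0],"grip":16},{"linear":[0,0.18,0.002],"rotation":[0,0,0],"grip":16},{"linear":[0.02,0.207,0.002],"rotation":[0,0,0],"grip":16},{"linear":[0.06,0.207,0.002],"rotation":[0,0,0],"grip":16},{"linear":[0.1,0.207,0.002],"rotation":[0,0,0],"grip":16},{"linear":[0.13,0.207,0.002],"rotation":[0,0,0],"grip":16},{"linear":[0.143,0.207,0.002],"rotation":[0,0,0],"grip":16},{"linear":[0.143,0.207,0.002],"rotation":[0,0,0],"grip":16}]'
python3 -c "
from h import *
st();goto((641.9,-275.5,188),(641.9,-275.5,185),jaw=-90)
p,d=capture('side');cv2.imwrite('pics/side3.png',cv2.resize(p[40:200,180:360,::-1],None,fx=4,fy=3.6))"
```

```text
time_s: 28.98
eef_pos: [641.5, -275.1, 197.2]
ee_rot: [0.5, 0.5, 0.501, -0.5]
force: [-1.4, 0.6, -1.5]
grip_width: 0.25
t 28.98 pos [ 641.5 -275.1  197.2] x [-0.002  0.001 -1.   ] jaw -90.0 F [-1.4  0.6 -1.5] w 21.4 q [-0.57  0.74  0.92 -0.    1.49  1.  ]
lin [0.031, 0.002, 0.001] rot [0.001, -0.002, 0.003]
lin [0.041, 0.002, 0.002] rot [0.001, -0.002, 0.003]
```

View pics/side3.png

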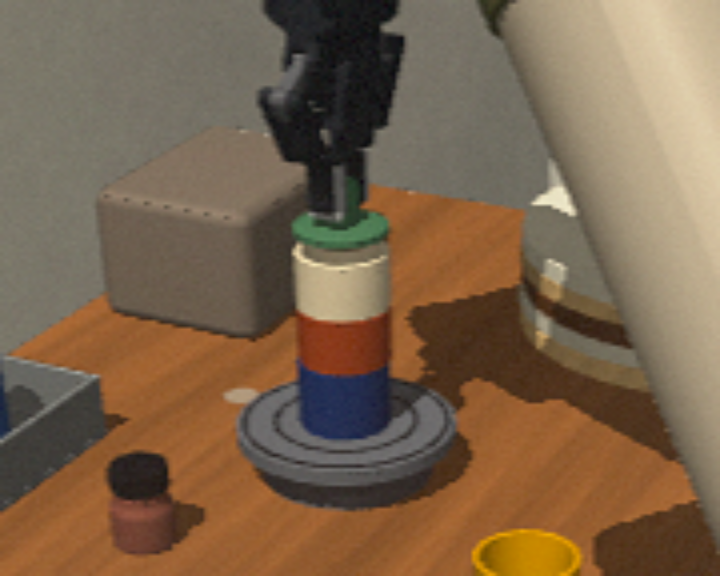

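Side view: the lid hangs straight above the cream tier, stack upright. Lower it.

```bash
python3 -m jog '[{"linear":[0.005,0.002,0.001],"rotation":[0,0,0.003],"grip":16},{"linear":[0.01,0.002,0.001],"rotation":[0,0,0.003],"grip":16},{"linear":[0.015,0.002,0.001],"rotation":[0,0,0.003],"grip":16},{"linear":[0.02,0.002,0.001],"rotation":[0,0,0.003],"grip":16},{"linear":[0.025,0.002,0.001],"rotation":[0,0,0.003],"grip":16},{"linear":[0.03,0.002,0.001],"rotation":[0,0,0.003],"grip":16},{"linear":[0.035,0.002,0.001],"rotation":[0,0,0.003],"grip":16},{"linear":[0.035,0.002,0.001],"rotation":[0,0,0.003],"grip":16}]'; python3 -m jog '[{"linear":[0.002,0,0],"rotation":[0,0,0],"grip":16},{"linear":[0.004,0,0],"rotation":[0,0,0],"grip":16},{"linear":[0.004,0,0],"rotation":[0,0,0],"grip":16}]'
```

```text
time_s: 29.7
eef_pos: [642.2, -275.6, 187.3]
ee_rot: [0.5, 0.5, 0.5, -0.5]
force: [0.3, 0.2, -1.9]
grip_width: 0.256
time_s: 29.95
eef_pos: [642.2, -275.6, 186.0]
ee_rot: [0.5, 0.5, 0.5, -0.5]
force: [0.9, 0.5, -1.3]
grip_width: 0.251
```

```bash
python3 -m jog '[{"linear":[0.002,0,0],"rotation":[0,0,0],"grip":16},{"linear":[0.004,0,0],"rotation":[0,0,0],"grip":16},{"linear":[0.004,0,0],"rotation":[0,0,0],"grip":16}]'
```

```text
time_s: 30.2
eef_pos: [642.3, -275.5, 184.9]
ee_rot: [0.5, 0.5, 0.5, -0.5]
force: [-0.2, -0.6, -1.1]
grip_width: 0.247
```

```bash
python3 -m jog '[{"linear":[0.002,0,0],"rotation":[0,0,0],"grip":16},{"linear":[0.003,0,0],"rotation":[0,0,0],"grip":16},{"linear":[0.003,0,0],"rotation":[0,0,0],"grip":16}]'
```

```text
time_s: 30.45
eef_pos: [642.4, -275.7, 184.6]
ee_rot: [0.501, 0.5, 0.5, -0.499]
force: [-1.6, 0.8, 3.2]
grip_width: 0.245
```

```bash
python3 -m jog '[{"linear":[0,0,0],"rotation":[0,0,0],"grip":21.5},{"linear":[0,0,0],"rotation":[0,0,0],"grip":24},{"linear":[0,0,0],"rotation":[0,0,0],"grip":28},{"linear":[0,0,0],"rotation":[0,0,0],"grip":36},{"linear":[0,0,0],"rotation":[0,0,0],"grip":46},{"linear":[0,0,0],"rotation":[0,0,0],"grip":56},{"linear":[0,0,0],"rotation":[0,0,0],"grip":60},{"linear":[0,0,0],"rotation":[0,0,0],"grip":60}]'; python3 -m jog '[{"linear":[-0.03,0,0],"rotation":[0,0,0],"grip":60},{"linear":[-0.1,0,0],"rotation":[0,0,0],"grip":60},{"linear":[-0.2,0,0],"rotation":[0,0,0],"grip":60},{"linear":[-0.28,-0.08,0],"rotation":[0,0,0],"grip":60},{"linear":[-0.3,-0.2,0],"rotation":[0,0,0],"grip":60},{"linear":[-0.3,-0.28,0],"rotation":[0,0,0],"grip":60},{"linear":[-0.3,-0.28,0],"rotation":[0,0,0],"grip":60},{"linear":[-0.3,-0.28,0],"rotation":[0,0,0],"grip":60}]'
python3 -c "
from h import *
C,p=look(0,0,'w14');st()
top(C,(641,-275),200,212,25);top(C,(641,-275),170,181,45);top(C,(642.6,-276),34,45,80)
cs=calibration('side');p,d=capture('side');cv2.imwrite('pics/side4.png',cv2.resize(p[40:240,180:360,::-1],None,fx=4,fy=3))
p,d=capture('scene');cv2.imwrite('pics/scene4.png',p[:,:,::-1])
C=cloud(d,calibration('scene'))
top(C,(642,-275),195,220,25);top(C,(458.9,-140.9),56,64,40);top(C,(623.8,258.8),95,104,30)
"
```

```text
time_s: 31.12
eef_pos: [642.4, -275.7, 184.6]
ee_rot: [0.501, 0.5, 0.5, -0.5]
force: [0.0, 0.8, 0.1]
grip_width: 0.703
time_s: 31.78
eef_pos: [557.8, -275.9, 275.9]
ee_rot: [0.501, 0.501, 0.499, -0.5]
force: [0.7, 0.3, 0.1]
grip_width: 0.7
t 31.83 pos [ 558.5 -275.8  275.4] x [ 0.003 -0.001 -1.   ] jaw -90.0 F [ 0.5  0.5 -0.1] w 60.0 q [-0.65  0.51  1.09  0.    1.53  0.92]
n 954 z [200.4 203.7 205.3] fit [ 641.4 -276.3   11. ] enc [ 641.4 -276.2]
n 4097 z [173.4 175.5 177.2] fit [ 641.5 -276.3   28.7] enc [ 641.4 -276.3]
n 7278 z [37.5 39.3 40.9] fit [ 642.5 -277.1   69.6] enc [ 642.6 -277.4]
n 118 z [195.8 203.  205.7] fit [ 643.6 -273.5   11. ] enc [ 643.6 -273.4]
n 108 z [56.2 58.4 61.3] fit [ 459.  -140.7   29.5] enc [ 459.2 -139.7]
n 112 z [ 96.   99.3 101.6] fit [623.7 258.5  13.5] enc [623.2 257.7]
```

View pics/side4.png

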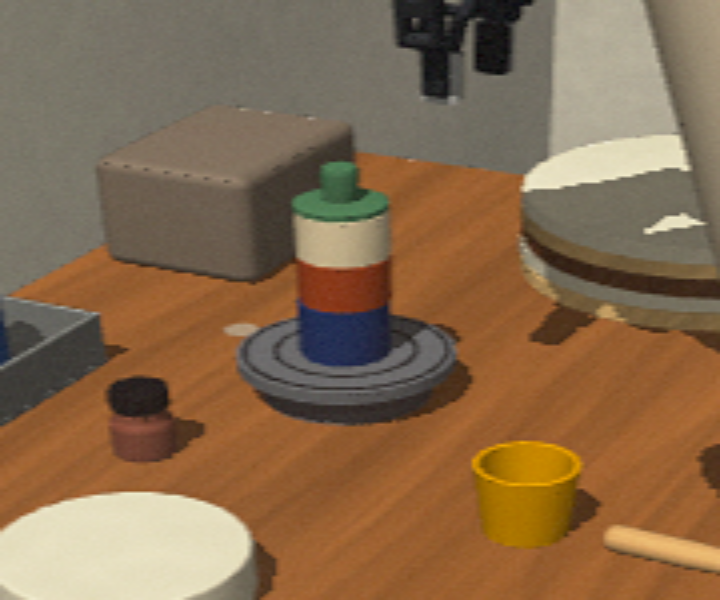

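View pics/scene4.png

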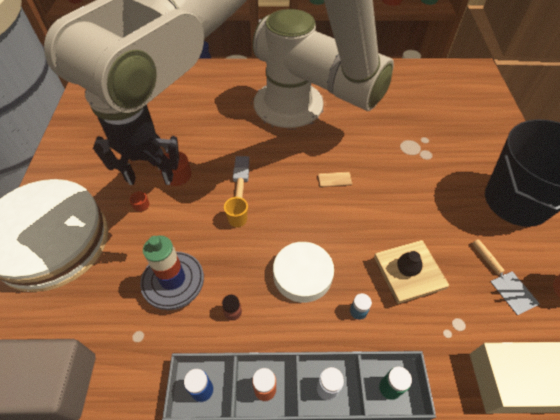

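View pics/w14.png

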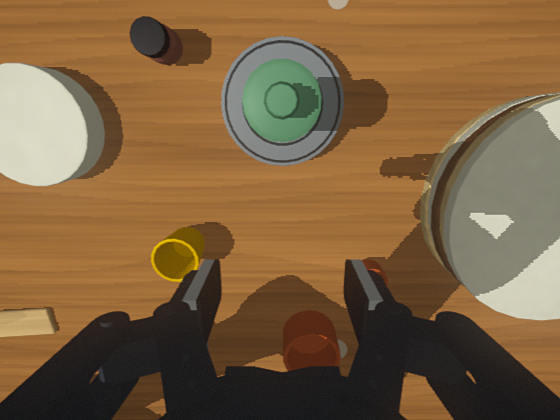

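Everything is seated: knob top at z 205 as expected, disc top at 177, stack coaxial within ~1 mm, cup and vase unmoved. Handing in.

```bash
python3 -c "
from rig import finish_job
print(finish_job())"
```

```text
the job is handed in; nothing more can be done
None
```

The jar is stacked in the middle of the banding wheel in the order you asked: blue base, red-brown tier (the middle-sized, 58 mm one of the three red pots), cream tier, green lid. I lowered each piece in steps of a millimetre or two until the wrist force showed contact, then let go. I handed the job in at about 32 s of the 106 s allowed.

- **Seating:** the wrist camera put the tops of the pieces at z = 90, 130 and 170 mm, then 177 mm for the lid disc and 205 mm for the knob. These are the heights for every piece fully home.
- **Centring:** in the wrist view the stack is on one axis to within about 1.5 mm, and about 1 mm off the wheel's centre.
- **Robot clear:** the gripper was open and about 80 mm from the jar when I handed in, and contact forces in the readings stayed under 10 N.
- **Left alone:** the scene camera found the yellow cup and the black vase where they started, within its accuracy.
- **Disagreement:** the scene camera put the knob about 2 mm in x and 3 mm in y from where the wrist camera did. I put this down to the roughly 2 mm calibration and the few pixels it had to work with. The side view shows the jar straight and closed.

No check failed, apart from one in-hand measurement of the cream tier that the gripper pads spoiled. I worked from the tier's front edge instead and confirmed its position with the side view before lowering it.

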